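# Proof-pull a glued stud and close the tester case

## Robot

A 6-joint arm with a two-finger parallel gripper is mounted at the origin on the work surface. World frame = base frame: x ahead of the robot, y to its left, z up, the work surface at z = 0. Lengths are in m, angles in rad, forces in N, time in s.
With the tool pointing down it reaches from about 0.35 to 0.725 m from the base axis. Payload 6 kg.
Tool frame: the origin (TCP) lies at the very end of the fingers, on their centre line; the grasp point (between the pads) lies 19 mm behind it; z points along the fingers, y is the line along which they close (so a half turn about z gives the same grasp; the last joint's range is limited). The gripper opens to 85 mm and grips with 20 to 120 N. Pads are 22 mm wide; open, the fingers measure 114 mm over their backs; the gripper's body (76 mm by 85 mm) begins 54 mm behind the grasp point. The pads swing forward as they close: fully open they stand 13 mm farther back than shut.
Start: joints at [-0.999, 0.04, 0.085, 0, -1.615, -0.334], TCP at [0.141, -0.583, 0.231] pointing down, gripper open.
Joint ranges: [-2.56, 2.56], [-1.29, 2.01], [-1.08, 1.49], [-3.29, 1.98], [-2.81, -0.18], [-2.99, 2.99]. Speed limits (rad/s): [2.57, 2.57, 3.01, 3.14, 3.14, 3.14].

## Interface

Orientations are given as a rotation vector (axis times angle).
In Python, from bench import bot gives the robot as it stands. Calls block until the motion is done:
- bot.reach(position, orientation): joint-space move of the TCP to a pose.
- bot.servo_line(position, rot=None, vel=0.15, threshold=None): straight line of the TCP; rot=None keeps the orientation; vel is the mean speed in m/s. With threshold (N) it stops when the force on the tool has changed by that much, and returns True; else False.
- bot.set_joints(angles): joint-space move.
- bot.grip(opening): finger opening in m; the grip force is fixed at half the most; returns when the fingers have stopped.
- bot.wait(seconds).
- bot.inverse_kinematics(position, orientation): joint angles nearest the present ones, or None.
- bot.grab_frame(name): name is "side" or "top" or "wrist"; returns a dict with "color" (480x640x3 uint8, blue, green, red), "range_z" (480x640 float32, m along the optical axis (not along the pixel's ray), 0 where there is no reading), "vertical_fov" (degrees; the focal length in pixels is half the picture's height over the tangent of half this angle, whatever the lens; pixels are square), "cx", "cy" (the principal point, pixels), "world_from_camera" (4x4, takes a point from camera to world coordinates). Camera axes: x right, y down, z forward; pixel columns grow to the right and rows downward; lengths in m; the calibration is good to about 2 mm. A picture is of the moment at which its call begins.
A pose or a line that the arm cannot do raises bot.MotionError and nothing moves.
- bot.close_job(): hands the job in; it is judged then, once.
Readings, each from a call of its own:
- bot.current_time(): time.
- bot.current_q(): joint angles.
- bot.current_dq(): joint speeds.
- bot.current_effort(): joint torques, N m.
- bot.current_ee_pos(): TCP position.
- bot.current_ee_rot(): TCP orientation.
- bot.current_contact_force(): force on the tool from outside, world axes, zero at the start.
- bot.current_ft_torque(): the same for the moment, N m.
- bot.current_finger_gap(): finger opening in m.
- bot.current_grip_force(): force on a finger pad.
Only numpy, scipy, OpenCV 4.12 (cv2) and the standard library are available. Lean on these libraries where they do the work, as an engineer would, in place of code of your own. Each camera call takes 0.05 s, during which the arm holds its last target. There are 200 camera calls.

## Task

Give the glued stud its proof pull: draw the tester's black grip out of the gauge until the sliding pointer lines up with the marker clip on the scale, not beyond it, and hold it there for a second. Then ease the grip gently all the way back home without letting it snap, and lower the case lid gently until it is fully closed. Do not shift the marker clip or the things standing around the case.

Things in the scene. Friction and masses are not known exactly. Their poses are not given: they have to be found in the camera images.
- case: Open grey hard case fixed to the table, outer 180 (own x) x 310 (own y) x 70 mm high, walls and floor 5 mm. Origin: centre of the underside. Own +y: the way the grip is pulled (roughly towards the robot); own +x: away from the lid's hinge side. The tester lies along own x = 0; nothing stands between its grip and the side walls (inner faces at own x +-85 mm).
- scale (a point): Front end of the gauge's scale, on top of the aluminium gauge body (44 mm wide, own y -105 to -5 mm, top 38 mm above the table); its dark end collar, 60 mm wide, top 40 mm, reaches to own y +7 mm. This point: own y -5 mm, 38 mm up. Beyond the body's other end is the wooden sample with the glued stud, hooked to the gauge. Axes as the case.
- grip (a point): Point to grasp on the upright black grip block, 34 (own x) x 14 (own y) x 46 mm high, from 14 to 60 mm above the table: on its vertical centre line, 15 mm below its top. Axes as the case. Home: 40 mm from the case centre along own +y; pulled, it moves along own +y. The rod (8 mm thick, 24 mm above the table) leaves it on its -y side.
- gauge (a joint): How far the grip and pointer are pulled out, m: 0 at home, 0.085 at the stop. A spring pulls it home (about 2.4 N at 0, plus 1.2 N per 10 mm).
- pointer (a point): Top centre of the pointer, a dark steel fin 16 mm wide (own x), 5 mm thick (own y), standing 14 mm above the gauge body, on its -x half; moves with the grip. Axes as the case.
- mark (a point): Top centre of the marker clip's fin, brass, the same size as the pointer, on the +x half of the gauge body; the clip stays where it was set. The pointer is lined up when both have the same own y. Axes as the case.
- lid (a joint): Lid angle, rad: 0 closed flat on the rim, grows as it opens, 1.9 at most. The lid is a flat grey panel 188 mm (from the hinge) x 310 mm x 10 mm, 0.3 kg, with a stiff hinge that keeps it at any angle; its underside lies on the rim 70 mm above the table when closed. Pushing its outer face near the free edge with 3 to 6 N moves it.
- lid_hinge (a point): Middle of the hinge line, on the -x rim of the case, 70 mm above the table; the hinge axis is along the case's own y. Axes turn with the lid.
- lid_edge (a point): Middle of the lid's free edge, at its outer (top when closed) face, 188 mm from the hinge; a black finger lip 60 mm long sticks out 8 mm beyond it. Axes turn with the lid.
- glue: Bystander: loose black glue bottle with a white cap, upright, 34 mm across, 110 mm high. Origin: centre of the underside.
- studs: Bystander: loose jar with a metal cap, upright, 56 mm across, 50 mm high. Origin: centre of the underside.
- sample: Bystander: loose wooden sample block lying flat, 60 x 90 x 14 mm. Origin: centre of the underside.

How it is judged:
On the way, in this order (a step that is already met when the one before it is completed fails the run):
1. the pointer is lined up with the marker clip (within 5 mm) and held there for 0.8 s (y of pointer in the frame of mark between -0.005 and 0.005 m), for 0.8 s.
2. the grip is back home (within 5 mm) (value of joint gauge below 0.005 m), for 0.2 s.
At the end, for the whole second after the job is handed in: The lid is closed (within 0.04 rad), the grip is home (within 5 mm), the marker clip is where it was (within 5 mm) and the bottle, jar and sample block are where they stood (within 30 mm) (value of joint lid below 0.04 rad and value of joint gauge below 0.005 m and distance of mark from where it was at the start of the episode below 0.005 m and distance of each of glue, studs, sample from where it was at the start of the episode below 0.03 m); the robot touches nothing.
It fails at once if the stud is overpulled: the pointer goes more than 10 mm past the marker clip (y of pointer in the frame of mark above 0.01 m).
It fails at once if the gauge snaps back (faster than 0.4 m/s) (velocity of joint gauge below -0.4 m/s).
It fails at once if the lid is slammed (faster than 3 rad/s) (velocity of joint lid below -3 rad/s).
It fails at once if the marker clip is shifted by more than 5 mm (distance of mark from where it was at the start of the episode above 0.005 m).
It fails at once if the glue bottle, jar or sample block is moved by more than 30 mm (distance of any of glue, studs, sample from where it was at the start of the episode above 0.03 m).
It also fails if it takes over 61 s, if anything falls off the work surface, if the arm or the gripper's body presses on something with over 40 N, if the wrist force passes 120 N, or if a joint passes its speed limit or range.

## Working session

There is one attempt and no reset: what is moved stays moved. The work goes in short steps, each a Python script; the robot and the scene stay as the last script left them, time stands still between calls to the robot, and variables do not carry over. Pictures are saved under pics/ and viewed, at most 11 in all, crops included, and the job is handed in when it is done.

```bash
mkdir -p pics
cat > h.py <<'E'
import numpy as np, cv2
from bench import bot
def shot(cam,name):
    f=bot.grab_frame(cam); cv2.imwrite(f'pics/{name}.png',f['color'])
    np.savez(f'pics/{name}.npz',z=f['range_z'],T=f['world_from_camera'],k=[240/np.tan(np.radians(f['vertical_fov'])/2),f['cx'],f['cy']],c=f['color'])
def cloud(name):
    d=np.load(f'pics/{name}.npz'); z=d['z']; F,cx,cy=d['k']; v,u=np.mgrid[:480,:640]
    P=np.stack([(u-cx)/F*z,(v-cy)/F*z,z],-1)@d['T'][:3,:3].T+d['T'][:3,3]; P[z==0]=np.nan
    return P
E
python3 - <<'E'
from h import *
shot('top','top0'); shot('side','side0')
for n in('top0','side0'):
    d=np.load(f'pics/{n}.npz'); print(d['T'].round(3),d['k'])
print(bot.current_time())
E
```

```text
[[ 0.015 -1.     0.021  0.53 ]
 [-0.999 -0.015 -0.031  0.069]
 [ 0.031 -0.021 -0.999  0.996]
 [ 0.     0.     0.     1.   ]] [484.93092423 315.43353824 244.07085965]
[[ 0.881 -0.387  0.272  0.354]
 [-0.473 -0.723  0.503 -0.318]
 [ 0.002 -0.572 -0.82   0.676]
 [ 0.     0.     0.     1.   ]] [440.78842159 324.20238373 241.51871742]
0.1
```

View pics/top0.png

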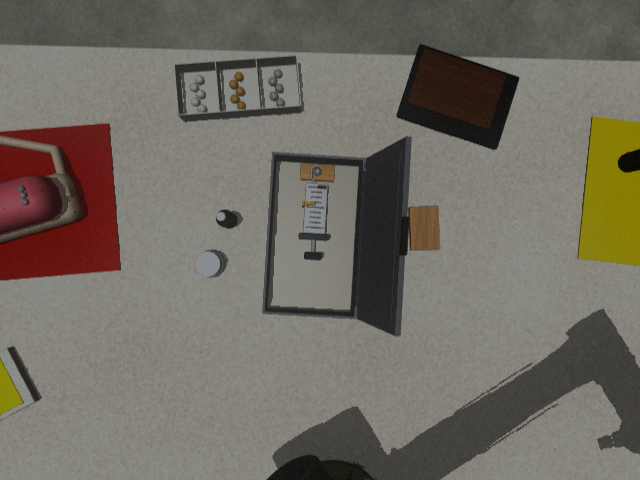

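View pics/side0.png

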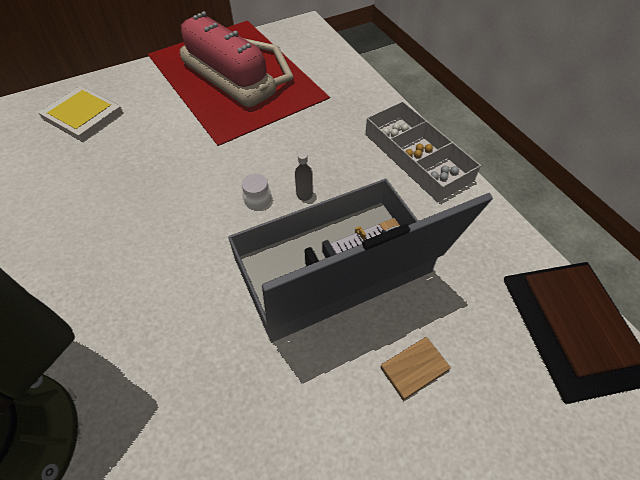

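Run:
```python
from h import *
P=cloud('top0'); c=np.load('pics/top0.npz')['c']
x,y,z=P[...,0],P[...,1],P[...,2]
for n,(u,v) in dict(TL=(275,155),TR=(362,158),BL=(266,310),BR=(356,314),lidT=(408,142),lidB=(398,331),lip=(404,236),glue=(222,217),jar=(209,263),samp=(425,228),grip=(314,255),mark=(305,204),ptr=(322,186)).items(): print(n,P[v,u].round(4))
m=np.zeros(z.shape,np.uint8); m[140:325,255:368]=1
r=(m>0)&(abs(z-.07)<.006)
Q=P[r][:,:2].astype(np.float32); print(len(Q)); rc=cv2.minAreaRect(Q); print(rc,cv2.boxPoints(rc))
g=P[235:265,300:330].reshape(-1,3); g=g[g[:,2]>.05]; print('grip',g.mean(0),np.ptp(g,axis=0),len(g))
cv2.imwrite('pics/c1.png',cv2.resize(c[145:275,270:360],None,fx=6,fy=4.5*6/4.5*.75,interpolation=2) if 0 else cv2.resize(c[150:270,270:365],None,fx=5,fy=5,interpolation=cv2.INTER_CUBIC))
```

```text
TL [0.7205 0.1211 0.0621]
TR [ 0.7169 -0.0466  0.0684]
BL [0.4202 0.1344 0.0471]
BR [ 0.4168 -0.0391  0.0669]
lidT [ 0.7063 -0.0949  0.2522]
lidB [ 0.414  -0.0826  0.2522]
lip [ 0.56   -0.0887  0.2598]
glue [0.5953 0.2126 0.1111]
jar [0.5101 0.2463 0.0477]
samp [ 0.5873 -0.1857  0.0089]
grip [0.5286 0.0429 0.0589]
mark [0.6287 0.0616 0.0429]
ptr [0.6634 0.0291 0.0539]
1581
((0.5660682320594788, 0.04273417592048645), (0.1825176179409027, 0.31057119369506836), 87.41121673583984) [[ 0.4068192  -0.04141765]
 [ 0.71707344 -0.05544535]
 [ 0.72531724  0.12688601]
 [ 0.41506302  0.1409137 ]]
grip [0.52631236 0.04542386 0.05892861] [0.01366975 0.03310074 0.00869332] 126
```

View pics/c1.png

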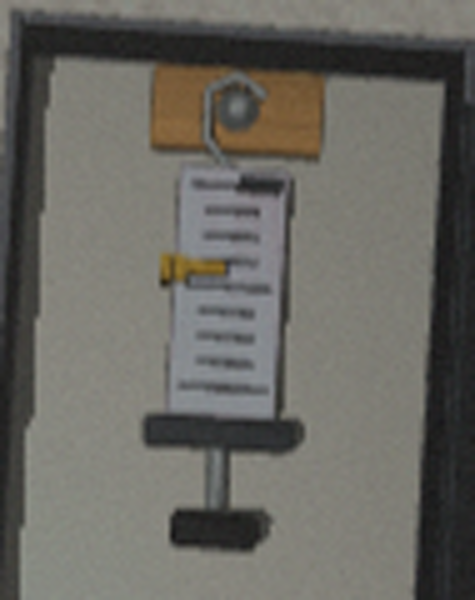

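```bash
cat >> h.py <<'E'
from scipy.spatial.transform import Rotation as Ro
OY=np.array([-.99898,.0452,0]); OX=np.array([.0452,.99898,0]); C=np.array([.566,.0427,0])
def W(x,y,z): return C+x*OX+y*OY+np.array([0,0,z])
def O(p): d=np.asarray(p)-C; return np.array([d@OX,d@OY,d[2]])
def rayz(name,u,v,h):
    d=np.load(f'pics/{name}.npz'); F,cx,cy=d['k']; T=d['T']; r=T[:3,:3]@[(u-cx)/F,(v-cy)/F,1]
    return T[:3,3]+r*(h-T[2,3])/r[2]
def down(s=1):
    y=s*OX; z=np.array([0,0,-1.]); return Ro.from_matrix(np.c_[np.cross(y,z),y,z]).as_rotvec()
E
python3 - <<'E'
from h import *
for n,u,v in(('ptr',262,184.5),('mark',209,267.5)): print(n,O(rayz('top0',270+u/5-.4,150+v/5-.4,.052)).round(4))
for s in(1,-1):
    q=bot.inverse_kinematics(W(0,.04,.15),down(s)); print(s,q)
s=min((1,-1),key=lambda s:abs(np.array(bot.inverse_kinematics(W(0,.04,.15),down(s)))-bot.current_q()).max())
bot.reach(W(0,.04,.22),down(s)); print(s,bot.current_ee_pos(),bot.current_time())
shot('wrist','w1');shot('top','t1')
cv2.imwrite('pics/both.png',np.hstack([cv2.resize(cv2.imread('pics/w1.png'),(400,300)),cv2.resize(cv2.imread('pics/t1.png'),(400,300))]))
E
```

```text
ptr [-0.0093 -0.0972  0.052 ]
mark [ 0.0094 -0.0634  0.052 ]
1 [ 0.465803   -0.14781007 -0.24342081  0.         -1.47518559 -2.08181468]
-1 [ 4.65802996e-01 -1.47810074e-01 -2.43420814e-01  4.44089210e-16
 -1.47518559e+00  1.05977797e+00]
-1 [0.5261217 0.0438863 0.2200453] 2.7
```

View pics/both.png

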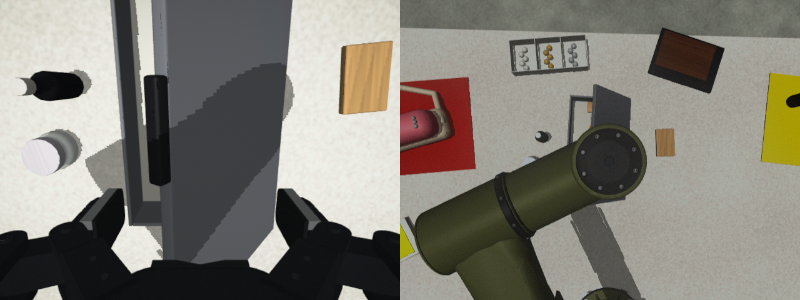

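My sweep at z=0.22 caught the lid, whose edge stood at 0.25, and tilted it over the case. I'll measure its angle and check for contact.

Run:
```python
from h import *
P=cloud('w1')
for u,v in((272,50),(300,100),(350,100),(400,100),(440,60),(252,200),(250,300),(300,300),(400,300)): print(u,v,O(P[v,u]).round(4))
print(bot.current_contact_force(),bot.current_q(),O(bot.current_ee_pos()))
for n in('lid edge',): 
  pass
shot('side','s1')
```

```text
272 50 [ 0.0142 -0.0508  0.224 ]
300 100 [ 0.0061 -0.0368  0.2119]
350 100 [-0.0133 -0.0387  0.1856]
400 100 [-0.0412 -0.0415  0.1477]
440 60 [-0.0708 -0.0665  0.1078]
252 200 [ 0.0212 -0.0046  0.2319]
250 300 [0.0651 0.1269 0.008 ]
300 300 [0.007  0.038  0.2143]
400 300 [-0.0487  0.0709  0.1381]
[-0.18377944 -0.22359619  0.39967759] [ 4.64721923e-01 -1.53349741e-01 -1.21316372e-01  7.33420562e-05
 -1.60292159e+00  1.05964546e+00] [-0.00058186  0.03990302  0.21998174]
```

View pics/s1.png

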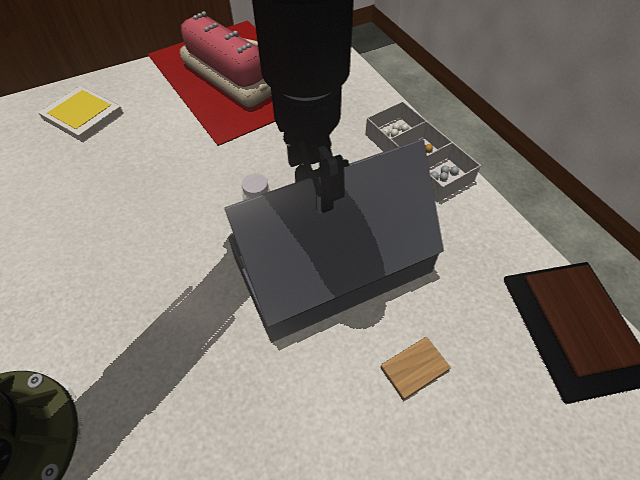

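Run:
```python
from h import *
bot.servo_line(W(0,.04,.34),vel=.2)
bot.grip(0)
bot.servo_line(W(.09,.0,.34),vel=.2)
bot.servo_line(W(.09,.0,.21),vel=.2)
print(bot.current_contact_force())
bot.servo_line(W(.03,.0,.21),vel=.12)
bot.servo_line(W(-.10,.0,.21),vel=.07); print(bot.current_contact_force())
bot.servo_line(W(-.03,0,.21),vel=.2)
bot.servo_line(W(.0,.04,.34),vel=.2); bot.grip(.085)
shot('side','s2');shot('wrist','w2');print(bot.current_time())
cv2.imwrite('pics/both2.png',np.hstack([cv2.resize(cv2.imread('pics/w2.png'),(400,300)),cv2.resize(cv2.imread('pics/s2.png'),(400,300))]))
```

```text
[ 0.35507641 -0.50255197  0.71098283]
[-2.43128752 -4.36892062 30.57876079]
10.7
```

View pics/both2.png

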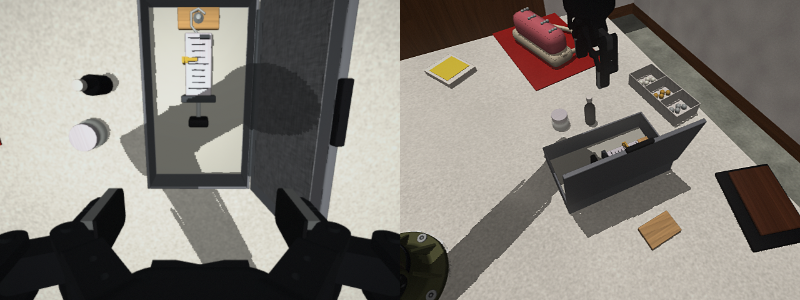

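Run:
```python
from h import *
c=cv2.imread('pics/w2.png'); cv2.imwrite('pics/c2.png',cv2.resize(c[40:210,280:360],None,fx=3.5*2,fy=3.5,interpolation=cv2.INTER_CUBIC) if 0 else cv2.resize(c[45:115,280:350],None,fx=8,fy=8,interpolation=cv2.INTER_CUBIC))
P=cloud('w2'); 
g=P[170:215,290:345].reshape(-1,3); g=np.array([O(p) for p in g if p[2]>.055]); print('grip',len(g),g.min(0),g.max(0))
print('glue,lid',O(P[130,540]),O(P[180,545]))
bot.servo_line(W(0,.04,.10),vel=.25); bot.servo_line(W(0,.04,.030),vel=.08); bot.grip(.0)
print(bot.current_finger_gap(),bot.current_grip_force(),bot.current_contact_force(),O(bot.current_ee_pos()),bot.current_time())
shot('wrist','w3'); c=cv2.imread('pics/w3.png'); cv2.imwrite('pics/w3s.png',np.hstack([cv2.resize(c,(400,300)),cv2.resize(c[:, 80:],(1,300))[:,:0]]))
```

```text
grip 431 [-0.01323321  0.03269969  0.05555085] [0.01971753 0.04684942 0.06165741]
glue,lid [-0.12014685 -0.02704914  0.25379084] [-0.12278033 -0.00075025  0.2610216 ]
0.033150560938738735 59.8998749256134 [-5.09450171 12.42439781  5.37902905] [0.00293037 0.03972916 0.03110994] 13.3583
```

View pics/c2.png

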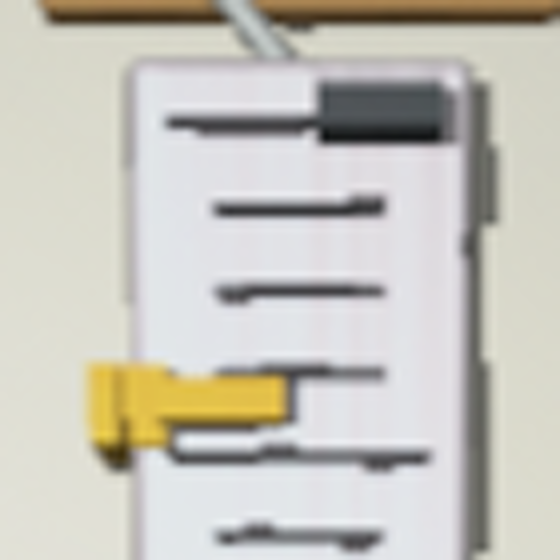

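View pics/w3.png

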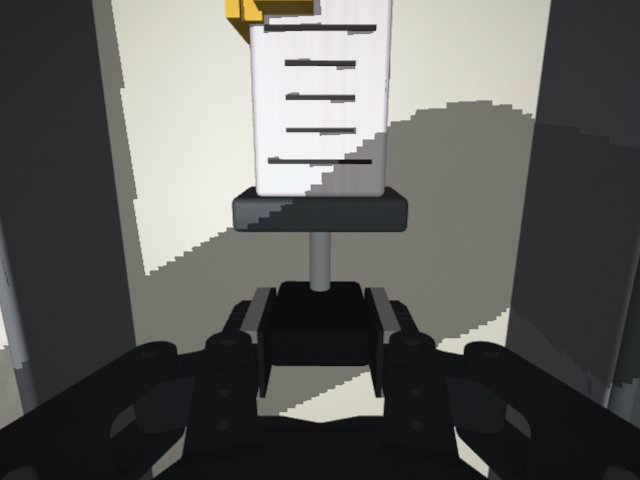

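Run:
```python
from h import *
r=lambda u,v:O(rayz('w2',280+u/8-.5,45+v/8-.5,.052))
p,m=r(380,112),r(232,398); print(p,m,m-p, r(232,425)-r(380,142), r(232,373)-r(380,82))
s=bot.current_ee_pos(); np.save('home.npy',s)
bot.servo_line(np.array(s)+.031*OY,vel=.03)
print(O(bot.current_ee_pos())-O(s),bot.current_contact_force(),bot.current_finger_gap(),bot.current_time())
shot('wrist','w4'); shot('side','s4'); shot('top','t4')
a=cv2.imread('pics/w4.png'); b=cv2.imread('pics/s4.png')
cv2.imwrite('pics/x4.png',np.hstack([cv2.resize(a[:240,200:440],(400,400),interpolation=2),cv2.resize(b[190:290,300:400],(400,400),interpolation=2)]))
```

```text
[-0.00730354 -0.0959972   0.052     ] [ 0.0111075 -0.0628239  0.052    ] [0.01841104 0.0331733  0.        ] [0.01845007 0.03296551 0.        ] [0.01837378 0.03361501 0.        ]
[2.77429947e-04 3.00638036e-02 7.21903832e-05] [ 6.30014361 -0.53640358 -3.02000022] 0.03309939709282964 14.5917
```

View pics/x4.png

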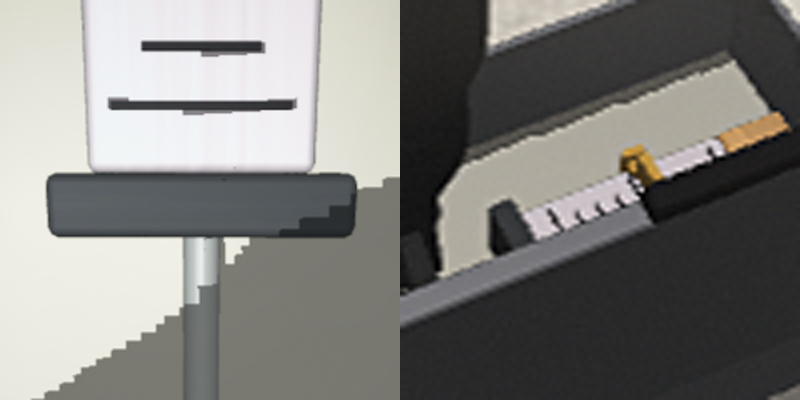

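Run:
```python
from h import *
s=np.load('home.npy')
def gripy(n):
    P=cloud(n); g=P[283:305,285:355].reshape(-1,3); g=np.array([O(p) for p in g]); g=g[(g[:,2]>.055)&(g[:,2]<.064)]; return len(g),g[:,1].min(),np.median(g[:,1])
print(gripy('w3'),gripy('w4'))
bot.wait(.1); print(O(bot.current_ee_pos())-O(s))
bot.servo_line(s+.0343*OY,vel=.02); bot.wait(.1)
print(O(bot.current_ee_pos())-O(s),bot.current_contact_force()); shot('wrist','w5'); print(gripy('w5'))
bot.wait(1.2); print(O(bot.current_ee_pos())-O(s),bot.current_time())
```

```text
Traceback (most recent call last):
ValueError: zero-size array to reduction operation minimum which has no identity
```

Run:
```python
from h import *
s=np.load('home.npy')
def edge(n):
    g=cv2.cvtColor(cv2.imread(f'pics/{n}.png'),6).astype(float)[260:310,285:305].mean(1); return 260+np.argmin(np.diff(g))
print(edge('w3'),edge('w4'))
print(O(bot.current_ee_pos())-O(s))
bot.servo_line(s+.0343*OY,vel=.02); bot.wait(.1)
print(O(bot.current_ee_pos())-O(s),bot.current_contact_force()); shot('wrist','w5'); print(edge('w5'))
bot.wait(1.2); print(O(bot.current_ee_pos())-O(s),bot.current_time())
P=cloud('w5'); d=np.load('pics/w5.npz'); print(np.isfinite(P[...,2]).mean(), P[150:260:20,320,2])
```

```text
280 280
[2.99056579e-04 3.00491535e-02 6.55119135e-05]
[2.76021469e-04 3.33093225e-02 4.81669488e-05] [ 5.65866654  0.56079219 -4.0757446 ]
280
[2.79749564e-04 3.32755271e-02 6.53223503e-05] 16.4083
0.9960872395833333 [0.02724993 0.02856996 0.02728467 0.0274381  0.02708809 0.02789222]
```

Run:
```python
from h import *
s=np.load('home.npy')
bot.servo_line(s-.0005*OY,vel=.025); bot.wait(.4)
print(O(bot.current_ee_pos())-O(s),bot.current_contact_force(),bot.current_time())
bot.grip(.06); bot.wait(.3)
bot.servo_line(W(.003,.04,.34),vel=.2); shot('wrist','w6')
P=cloud('w6'); g=P[150:240,280:360].reshape(-1,3); g=np.array([O(p) for p in g]); g=g[(g[:,2]>.055)&(g[:,2]<.065)&(g[:,1]>.02)]; print('grip y',len(g),g.min(0),g.max(0))
bot.grip(0)
c=cv2.imread('pics/w6.png'); cv2.imwrite('pics/c6.png',cv2.resize(c[30:230,200:440],(720,600),interpolation=2)); print(bot.current_time())
```

```text
[1.68326575e-04 6.96269371e-05 1.52383231e-05] [-4.00543141  3.30189142  1.86442598] 18.35
grip y 406 [-0.013579    0.03295717  0.05534745] [0.01927634 0.04633529 0.06258691]
21.3667
```

View pics/c6.png

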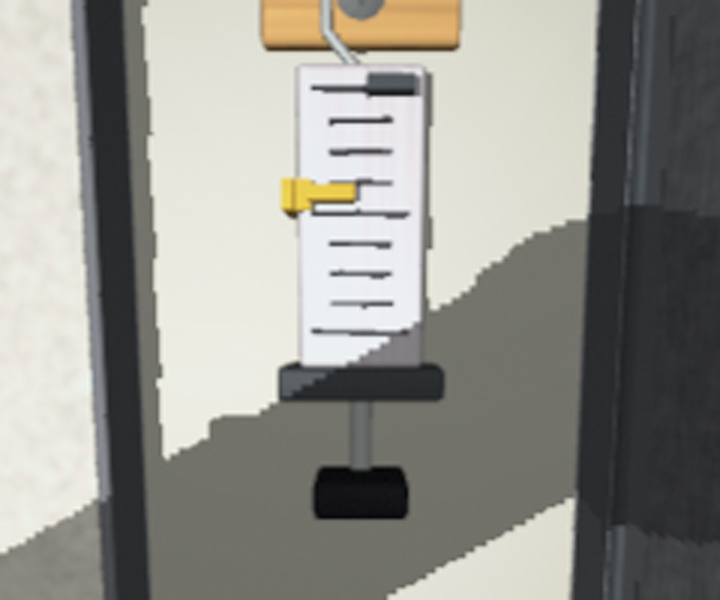

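The crop shows the grip back home at (360,492), the pointer at the zero line at (392,83), and the clip unmoved at (330,192). Next I'll close the lid along its arc.

Run:
```python
from h import *
bot.servo_line(W(-.21,.0,.34),vel=.25)
bot.servo_line(W(-.21,.0,.23),vel=.2)
def P(a):
    a=np.radians(a); u=np.array([np.cos(a),np.sin(a)]); n=np.array([-u[1],u[0]])
    p=np.array([-.09,.07])+.16*u+.011*n; return W(p[0]-.015,0,p[1])
bot.servo_line(P(90),vel=.08); fm=[]
for a in range(80,9,-10):
    bot.servo_line(P(a),vel=.09); fm.append(np.linalg.norm(bot.current_contact_force()))
print(np.round(fm,1))
e=P(0)-[0,0,.003]
print(bot.servo_line(e,vel=.04,threshold=20),bot.current_contact_force(),O(bot.current_ee_pos()))
bot.servo_line(np.array(bot.current_ee_pos())+[0,0,.15],vel=.12)
shot('wrist','w7'); shot('side','s7'); print(bot.current_time())
Q=cloud('s7').reshape(-1,3); Q=np.array([O(p) for p in Q[np.isfinite(Q[:,2])]])
m=(abs(Q[:,1])<.14)&(Q[:,0]>-.08)&(Q[:,0]<.09)&(abs(Q[:,2]-.08)<.03); k=np.polyfit(Q[m,0],Q[m,2],1); print(m.sum(),k,np.polyval(k,[-.09,.09]))
cv2.imwrite('pics/x7.png',np.hstack([cv2.resize(cv2.imread(f'pics/{n}.png'),(400,300)) for n in('w7','s7')]))
```

```text
[0.9 0.7 1.2 0.5 0.8 1.3 1.3 0.5]
False [-6.7425685  -0.14599812 12.39098143] [5.45738784e-02 2.16341960e-05 8.00590565e-02]
30.5167
14222 [-0.00132381  0.07946043] [0.07957957 0.07934129]
```

View pics/x7.png

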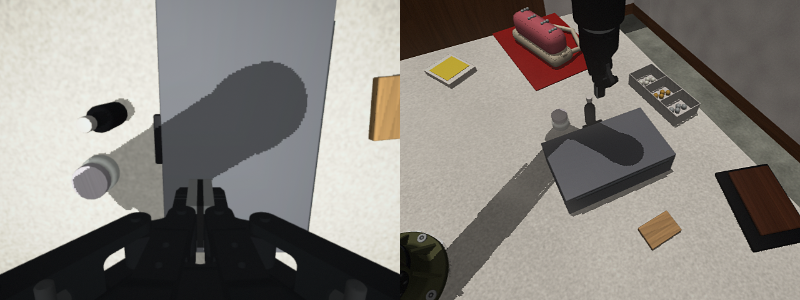

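The lid is flat on the rim (slope −0.001 rad, top at 0.0795 m). The bottle, jar and sample block are in place, and the arm is clear.

```bash
python3 -c "
from bench import bot
print(bot.close_job())"
```

```text
the job is handed in; nothing more can be done
None
```

The job is handed in with no verdict shown: the pointer was pulled 33.3 mm to the clip (measured gap 33–34 mm) and held over 1 s, the grip eased home and the lid closed flat in about 31 s, but my first approach knocked the lid partly shut and I pushed it open again (about 31 N at the tool) before the pull.

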